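# Set and lock the torque driver's clutch collar

## Robot

A 6-joint arm with a two-finger parallel gripper is mounted at the origin on the work surface. World frame = base frame: x ahead of the robot, y to its left, z up, the work surface at z = 0. Lengths are in m, angles in rad, forces in N, time in s.
With the tool pointing down it reaches from about 0.4 to 0.925 m from the base axis. Payload 12.5 kg.
Tool frame: the origin (TCP) lies at the very end of the fingers, on their centre line; the grasp point (between the pads) lies 19 mm behind it (bot.hold_point_z is the distance from the TCP to the grasp point, in m); z points along the fingers, y is the line along which they close (so a half turn about z gives the same grasp; the last joint's range is limited). The gripper opens to 95 mm and grips with 3 to 60 N. Pads are 20 mm wide; open, the fingers measure 119 mm over their backs; the gripper's body (75 mm by 180 mm) begins 59 mm behind the grasp point.
Start: joints at [1.221, 0.491, 1.559, -0, 1.092, -0.106], TCP at [0.151, 0.607, 0.215] pointing down, gripper open.
Joint ranges: [-3.1, 3.1], [-0.84, 2.19], [0.05, 2.79], [-1.13, 4.28], [0.06, 2.93], [-2.69, 2.69]. Speed limits (rad/s): [2.22, 2.22, 2.79, 3.14, 3.14, 3.14].

## Interface

Orientations are given as a unit quaternion [x, y, z, w].
In Python, from rig import bot, state, imaging, order gives the robot as it stands. The module is installed in compiled form; this text tells all that it offers. Calls block until the motion is done:
- bot.move_to(position, orientation): joint-space move of the TCP to a pose.
- bot.servo_line(position, orientation=None, v=0.15): straight line of the TCP; orientation=None keeps the orientation; v is the mean speed in m/s.
- bot.move_j(angles): joint-space move.
- bot.grip(opening, grip_force=None): finger opening in m; grip_force is the grip in N (None keeps the last); returns when the fingers have stopped.
- bot.sleep(seconds).
- bot.inverse_kinematics(position, orientation): joint angles nearest the present ones, or None.
- state(): the state.
- imaging.snapshot(name): name is "scene" or "top" or "wrist"; returns the picture (420x560x3 uint8, blue, green, red); there is no depth.
- imaging.camera_params(name): a dict with "fx", "fy", "cx", "cy" (pixels), "position" and "rotation" of the camera in the world. Camera axes: x right, y up, looking along -z (the intrinsics and any distortion apply to the point x, -y, -z); pixel columns grow to the right and rows downward; lengths in m; the calibration is good to about 2 mm. A picture is of the moment at which its call begins: read the wrist's pose just before it. camera_params takes no time and is no camera call; for the wrist camera it gives the pose at the moment of the call.
A pose or a line that the arm cannot do raises bot.IKError and nothing moves.
- order.close_job(): hands the job in; it is judged then, once.
The state is a dict: "clock": time; "q": joint angles; "dq": joint speeds; "joint_efforts": joint torques, N m; "ee_pos": TCP position; "eef_rot": TCP orientation; "force": force on the tool from outside, world axes, zero at the start; "ft_torque": the same for the moment, N m; "grip_width": finger opening in m; "gripper_force": force on a finger pad.
Only numpy, scipy, OpenCV 4.12 (cv2) and the standard library are available. Lean on these libraries where they do the work, as an engineer would, in place of code of your own. Each camera call takes 0.05 s, during which the arm holds its last target. There are 200 camera calls.

## Task

The torque driver for the satellite's panel screws stands clamped in the presetting stand, its clutch set too low. Turn its winged collar clockwise (seen from above), click by click, up to 7 on the scale without ever going past 7, and then push the lock slide fully home so that it holds the collar there. Push gently and leave the other things on the bench where they are.

Things in the scene. Friction and masses are not known exactly. Their poses are not given: they have to be found in the camera images.
- stand: Presetting stand bolted to the bench. Base plate 150 x 200 x 12 mm. Origin: on the bench under the collar's axis, z up, +x away from the lock slide (at yaw 0 the lock faces the robot), y along the bridge bar. A black driver body (radius 37 mm) carries a round aluminium scale plate, radius 74 mm, top at z = 86 mm.
- scale_7 (a point): Inner end of the scale's line 7 (fixed, 60.5 mm from the axis, 90.5 mm above the bench); the pointer tip meets it when the collar is at 7. Scale: 11 black lines on the plate, 0 to 10, 24 degrees apart, growing clockwise from above; 0, 5, 10 are long and thick. Value v lies at 120 - 24 v degrees from the stand's +x towards +y; the lock sits between 10 and 0.
- bridge (a point): Centre of the top of the fixed steel bridge bar, on the collar's axis, 134 mm above the bench. Bar 10 mm wide in x, 10 mm thick, along the stand's y to posts (14 x 14 mm, y = +-88 mm); boss of radius 16 mm at the axis, bit end of radius 3.5 mm up to z = 150 mm. A finger standing between wings can only move on one side of the bar, so turning takes several strokes.
- collar (a joint): Angle of the clutch collar in rad, 0 at value 0, growing clockwise from above, 0.4189 (24 degrees) per value: 7 is 2.932. It springs into a click at each whole value (up to 0.3 N m to pass: 5 to 9 N at a wing) and stays when left. Steel flange, radius 47 mm, with 15 round teeth out to 55.5 mm, top at z = 94 mm; hub of radius 13 mm up to 122 mm.
- wing_top (a point): Top of one of the collar's 5 equal upright radial wings, at radius 33 mm, 116 mm above the bench; turns with the collar. Wings: 72 degrees apart, from radius 18 to 48 mm, 8 mm thick, from z = 94 to 116 mm. At joint value q their centre planes lie at 48 + 72 k degrees minus q from the stand's +x towards +y.
- pointer_tip (a point): Tip of the collar's pointer: a small black tongue on the rim, in line with the one wing that has a white line along its top. It ends at radius 60.5 mm, 90.5 mm above the bench, just inside the scale lines, and turns with the collar. At joint value q it lies at 120 degrees minus q.
- lock (a joint): Travel of the lock slide in m: 0 open, 0.012 fully home, moving along the stand's +x towards the collar's axis, stiff (3 N). Its 6 mm wide bolt then stands between two collar teeth; it enters only while the collar sits in a click.
- lock_tab (a point): Top centre of the lock's upright push tab: 8 mm thick in x, 30 mm wide in y, from 95 to 117 mm above the bench; with the lock open it is 94 mm from the collar's axis on the stand's -x side. Moves with the lock. The fixed tongue below it has its top at 86 mm and ends 120 mm from the axis.
- cubesat: Bystander: cube satellite, 100 x 100 x 113 mm, red top, four brass antenna rods to 170 mm high. Origin under its centre.
- board: Bystander: green circuit board 90 x 60 mm, 18 mm high. Origin under its centre.
- dish: Bystander: open steel dish 90 x 70 x 22 mm. Origin under its centre.
- driver: Bystander: small screwdriver 170 mm long, lying. Origin under its middle.

How it is judged:
By the outcome, as a careful person would: the job done as asked, in the order asked, and still so for the second after the job is handed in, with the robot touching nothing.
It also fails if it takes over 70 s, if anything falls off the work surface, if the arm or the gripper's body presses on something with over 40 N, if the wrist force passes 120 N, or if a joint passes its speed limit or range.

## Working session

There is one attempt and no reset: what is moved stays moved. The work goes in short steps, each a Python script; the robot and the scene stay as the last script left them, time stands still between calls to the robot, and variables do not carry over. Pictures are saved under pics/ and viewed, at most 10 in all, crops included, and the job is handed in when it is done.

```bash
mkdir -p pics; python3 - <<'E'
from rig import bot,state,imaging,order
import cv2,numpy as np
for n in ("top","scene"):
    im=imaging.snapshot(n); cv2.imwrite(f"pics/{n}0.png",im)
    p=imaging.camera_params(n); print(n,{k:np.round(v,4).tolist() if not isinstance(v,(str,type(None))) else v for k,v in p.items()})
s=state(); print(s["clock"],s["ee_pos"],s["eef_rot"],s["force"],s["grip_width"])
E
```

```text
top {'fx': 466.3028, 'fy': 466.3028, 'cx': 279.8045, 'cy': 203.0313, 'position': [0.4586, -0.0001, 1.4208], 'rotation': [-0.0196, 0.0193, 0.713, -0.7006]}
scene {'fx': 487.412, 'fy': 487.412, 'cx': 281.6626, 'cy': 208.64, 'position': [1.0861, 0.8442, 1.1001], 'rotation': [0.1157, 0.3701, 0.8825, 0.2661]}
0.1 [0.15075132 0.60630178 0.21412652] [ 1.21592554e-01  9.92579960e-01 -5.07694164e-04 -1.23712258e-04] [-0.56828865  0.38294918 -0.64349218] 0.09483285382019664
```

View pics/top0.png

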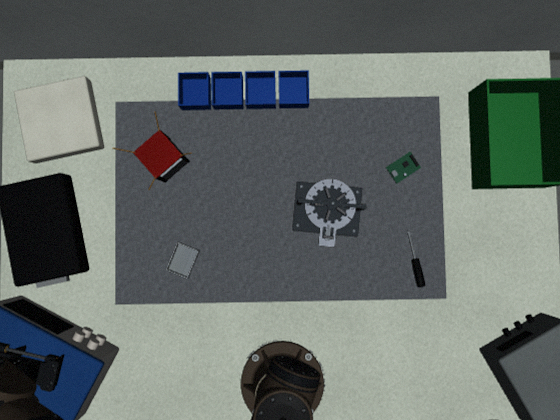

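View pics/scene0.png

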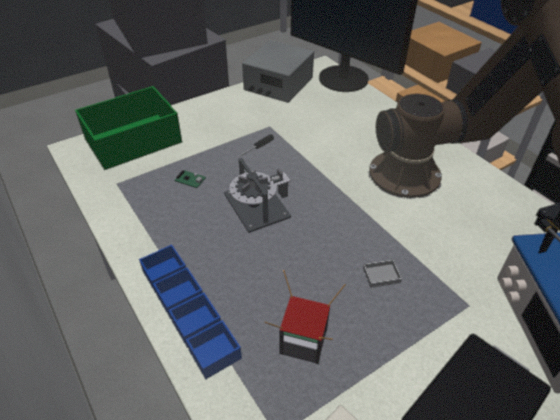

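The top view shows the stand with its axis near (330,205), the lock towards the robot at about (327,238), and the bystanders well clear. Next I'll bring the wrist camera over the collar.

```bash
cat > h.py <<'E'
from rig import bot,state,imaging,order
import cv2,numpy as np
from scipy.spatial.transform import Rotation as R
def down(yaw): return (R.from_euler('z',yaw)*R.from_euler('x',np.pi)).as_quat()
def ray(p,uv,z):
    d=np.array([(uv[0]-p["cx"])/p["fx"],-(uv[1]-p["cy"])/p["fy"],-1.])
    r=p["rotation"]; r=R.from_quat(r) if np.size(r)==4 else R.from_matrix(r)
    d=r.apply(d); o=np.array(p["position"]); return o+d*(z-o[2])/d[2]
def proj(p,X):
    c=R.from_quat(p["rotation"]).inv().apply(np.array(X)-p["position"])
    c=np.atleast_2d(c); return np.c_[p["cx"]+p["fx"]*c[:,0]/-c[:,2],p["cy"]-p["fy"]*c[:,1]/-c[:,2]]
E
python3 - <<'E'
from h import *
p=imaging.camera_params("top"); c=ray(p,(330,205),.09); l=ray(p,(327,240),.09); print(c,l)
w=imaging.camera_params("wrist"); s=state(); T=R.from_quat(s["eef_rot"])
off=T.inv().apply(np.array(w["position"])-s["ee_pos"]); print("camoff",off,(T.inv()*R.from_quat(w["rotation"])).as_matrix().round(3),w["fx"],w["cx"],w["cy"])
yaw=np.pi  # try few
for yaw in (np.pi,0,np.pi/2,-np.pi/2):
    q=down(yaw); t=c-R.from_quat(q).apply(off); t[2]=.34
    print(yaw,t,bot.inverse_kinematics(t,q))
E
```

```text
[ 0.52364052 -0.1434833   0.09      ] [ 0.42409604 -0.13260436  0.09      ]
camoff [ 0.07334709  0.00069582 -0.17022711] [[-0.     0.966  0.259]
 [ 1.    -0.     0.   ]
 [ 0.     0.259 -0.966]] 297.0966561922916 283.47717743848744 212.24086905862012
3.141592653589793 [ 0.59698761 -0.14417911  0.34      ] [-0.34448279  0.38097428  1.40423236  0.          1.35638602 -1.91527912]
0 [ 0.45029342 -0.14278748  0.34      ] [-4.47028805e-01  1.51965023e-01  1.72472873e+00 -4.44089210e-16
  1.26489890e+00  1.12376752e+00]
1.5707963267948966 [ 0.5229447  -0.21683039  0.34      ] [-0.50972935  0.30325227  1.52119851  0.          1.31714188 -0.50972935]
-1.5707963267948966 [ 0.52433633 -0.07013621  0.34      ] None
```

```bash
python3 - <<'E'
from h import *
c=np.array([.5236,-.1435]); q=down(np.pi/2); off=np.array([.0733,.0007,-.17])
t=np.r_[c-R.from_quat(q).apply(off)[:2],.20]
bot.move_to(t,q); bot.sleep(.3)
p=imaging.camera_params("wrist"); im=imaging.snapshot("wrist"); cv2.imwrite("pics/w1.png",im)
import pickle; pickle.dump(p,open("w1.pkl","wb"))
print(state()["clock"],state()["ee_pos"],p["position"],proj(p,[[*c,.09]]))
cv2.imwrite("pics/w1b.png",cv2.resize(im,(784,588),interpolation=cv2.INTER_CUBIC))
E
```

```text
3.6083 [ 0.52295695 -0.21667134  0.20000628] [ 0.52251702 -0.14307204  0.37022707] [[284.74741391 132.91739761]]
```

View pics/w1b.png

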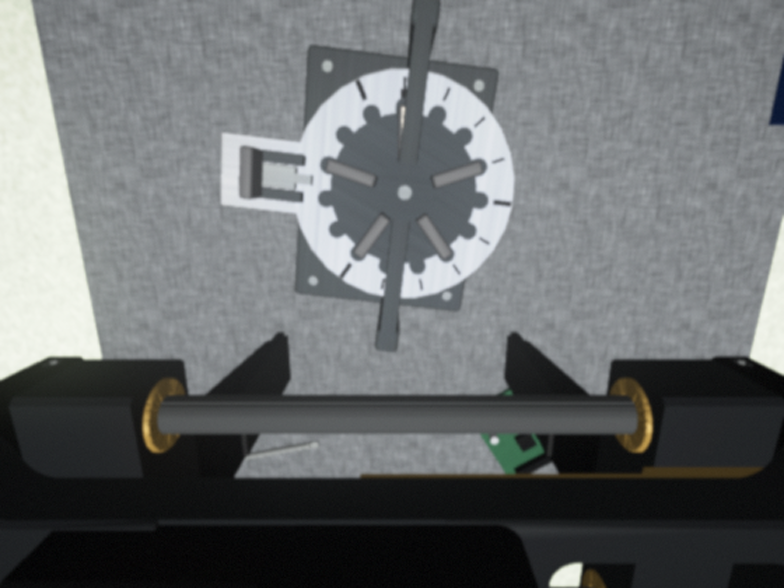

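The wrist view is up as the enlarged picture: the axis is near (404,192) and thick line 0 is at (361,90). Lines 5 and 10 are at (503,203) and (346,271). The white-lined wing and pointer are near (405,100), so the value is about 1. The lock tab is at (250,172). Now I'll measure all of this accurately.

```bash
cat > meas.py <<'E'
from h import *
import pickle
from scipy.optimize import least_squares
def measure(im,p,c0=(.5236,-.1435)):
    g=cv2.cvtColor(im,cv2.COLOR_BGR2GRAY); c=np.array(c0)
    # plate rim: strongest bright->dark step along radial samples on z=.086
    for it in range(2):
        pts=[]
        for a in np.radians(np.arange(0,360,2)):
            r=np.arange(.066,.083,.0005); X=np.c_[c[0]+r*np.cos(a),c[1]+r*np.sin(a),np.full(len(r),.086)]
            uv=proj(p,X).astype(np.float32); v=cv2.remap(g,uv[:,:1],uv[:,1:],cv2.INTER_LINEAR).ravel().astype(float)
            d=v[:-4]-v[4:]
            k=d.argmax()
            if d[k]>50: pts.append(X[k+2,:2])
        pts=np.array(pts)
        f=least_squares(lambda s:np.hypot(*(pts-s[:2]).T)-s[2],[*c,.074],loss="soft_l1",f_scale=.0005); c=f.x[:2]
    # polar unwrapping of plate ring at z=.086
    A=np.arange(0,360,.5)
    def ring(r0,r1,z):
        rr=np.arange(r0,r1,.0005); a=np.radians(A)
        X=np.stack([c[0]+rr[:,None]*np.cos(a),c[1]+rr[:,None]*np.sin(a),np.full((len(rr),len(a)),z)],-1).reshape(-1,3)
        uv=proj(p,X).astype(np.float32).reshape(len(rr),len(a),2)
        return cv2.remap(g,uv[...,0],uv[...,1],cv2.INTER_LINEAR).astype(float)
    return c,f.x[2],len(pts),A,ring
def dips(A,prof,th):
    m=(prof<th).astype(np.uint8); out=[]
    n,lab=cv2.connectedComponents(m[None,:])
    for i in range(1,n):
        k=lab[0]==i; w=th-prof[k]; out.append((round(float((A[k]*w).sum()/w.sum()),1),round(k.sum()*.5,1),int(prof[k].min())))
    return out
E
python3 - <<'E'
from meas import *
im=cv2.imread("pics/w1.png"); p=pickle.load(open("w1.pkl","rb"))
c,r,n,A,ring=measure(im,p); print(c,r,n)
print("lines",dips(A,ring(.063,.069,.086).mean(0),165))
print("tip ring",dips(A,ring(.0572,.0595,.0905).mean(0),120))
P=ring(.025,.045,.116).mean(0); print("wings",dips(A,-P,-np.percentile(P,75)))
for uv in ((262/1.4,150/1.4),(262/1.4,198/1.4),(240/1.4,172/1.4)): print("tab",ray(p,uv,.117))
E
```

```text
[ 0.52617429 -0.14640538] 0.07336980968217383 152
lines [(17.5, np.float64(0.5), 161), (41.5, np.float64(1.0), 159), (65.3, np.float64(1.0), 148), (83.1, np.float64(13.0), 92), (113.3, np.float64(3.0), 83), (164.1, np.float64(2.5), 161), (182.4, np.float64(2.0), 162), (233.4, np.float64(2.5), 105), (263.8, np.float64(12.0), 99), (329.5, np.float64(0.5), 163), (353.4, np.float64(2.5), 98)]
tip ring [(85.4, np.float64(13.5), 66), (264.1, np.float64(9.5), 99)]
wings [(3.0, np.float64(0.5), -110), (16.7, np.float64(16.0), -137), (91.4, np.float64(4.0), -136), (161.7, np.float64(12.0), -137), (220.4, np.float64(4.0), -111), (234.2, np.float64(20.0), -140), (292.5, np.float64(10.0), -112), (305.1, np.float64(12.0), -140), (315.5, np.float64(5.0), -111), (320.5, np.float64(2.5), -111), (344.4, np.float64(3.5), -111)]
tab [ 0.44479442 -0.12341252  0.117     ]
tab [ 0.4425407  -0.15030654  0.117     ]
tab [ 0.43094352 -0.13555152  0.117     ]
```

Stand yaw is −6.6°, all three long lines agree, and the axis is at (0.526, −0.146). The plate radius comes out at 73.4 mm against 74, and the collar reads 1. First stroke: three clicks, from 1 to 4.

```bash
cat > act.py <<'E'
from meas import *
C=np.array([.5262,-.1464]); Y=-6.6
def pose(w,d,z,r=.040):
    a=np.radians(w+Y); u=np.array([np.cos(a),np.sin(a)]); v=np.array([-u[1],u[0]])
    return np.r_[C+r*u+d*v,z], down(a+np.pi/2)
def stroke(w0,w1,step=6,v=.04,fmax=25):
    d=.014; f0=np.array(state()["force"]); log=[]
    ws=np.linspace(w0,w1,int(np.ceil(abs(w1-w0)/step))+1)
    for w in ws:
        bot.servo_line(*pose(w,d,.101),v=v)
        f=np.array(state()["force"])-f0; log.append((round(float(w),1),*f.round(1)))
        if np.linalg.norm(f)>fmax: print("ABORT");break
    for l in log: print(*l)
def look(tag):
    q=down(np.pi/2); t=np.r_[C-R.from_quat(q).apply([.0733,.0007,0])[:2],.20]
    bot.move_to(t,q); bot.sleep(.3); p=imaging.camera_params("wrist"); im=imaging.snapshot("wrist")
    cv2.imwrite(f"pics/{tag}.png",cv2.resize(im[:260,120:440],(800,650))[:600]); 
    c,r,n,A,ring=measure(im,p,C); print("axis",c,r)
    print("lines",[(float(x[0]-Y),x[1],x[2]) for x in dips(A,ring(.063,.069,.086).mean(0),150)])
    print("tip",[(round((120-(x[0]-Y))/24,2),x) for x in dips(A,ring(.0572,.0595,.0905).mean(0),120)])
    P=ring(.025,.045,.116).mean(0); print("wings",[(round(x[0]-Y,1),x[1]) for x in dips(A,-P,-np.percentile(P,82)) if x[1]>3])
E
python3 - <<'E'
from act import *
bot.grip(0.0,20); print(state()["grip_width"])
bot.move_to(*pose(24,.020,.20)); bot.servo_line(*pose(24,.020,.101),v=.1)
print(state()["clock"],state()["force"])
stroke(24,-45)
bot.servo_line(*pose(-45,.020,.101),v=.1); bot.servo_line(*pose(-45,.020,.2),v=.2)
print(state()["clock"]); look("a1"); print(state()["clock"])
E
```

```text
0.0007397493797403009
6.775 [0.66590004 0.17952904 0.01480633]
24.0 -0.5 4.9 2.8
18.2 -1.0 3.1 2.0
12.5 -0.4 -0.8 -0.3
6.8 -1.1 0.6 0.1
1.0 -0.5 0.3 -0.5
-4.8 -0.9 3.7 -0.1
-10.5 -0.5 0.1 -0.4
-16.2 -1.0 -0.6 -0.8
-22.0 -0.5 -0.7 0.0
-27.8 0.4 2.1 -0.8
-33.5 -0.5 -0.0 0.2
-39.2 -0.8 0.7 0.9
-45.0 -0.5 -0.1 0.1
11.0667
axis [ 0.52618742 -0.14647559] 0.07331543112452127
lines [(72.1, np.float64(0.5), 145), (90.39999999999999, np.float64(11.5), 91), (119.89999999999999, np.float64(2.5), 81), (239.9, np.float64(2.0), 103), (269.6, np.float64(11.0), 97), (360.1, np.float64(2.5), 95)]
tip [(4.0, (17.5, np.float64(3.5), 72)), (1.26, (83.2, np.float64(10.0), 91)), (-6.25, (263.5, np.float64(9.5), 98))]
wings [(24.0, np.float64(15.0)), (168.1, np.float64(11.0)), (240.3, np.float64(12.0)), (300.0, np.float64(4.5)), (311.7, np.float64(12.0)), (325.3, np.float64(3.5))]
12.375
```

View pics/a1.png

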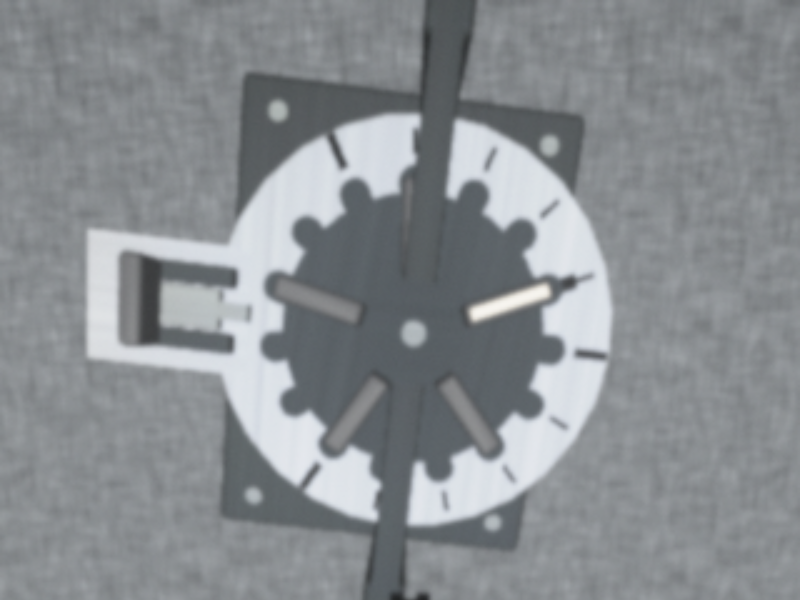

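The picture shows the white-lined wing and pointer at (570,283), exactly on the fourth line, so the value is 4.0 and nothing else has moved. The second stroke is the same, with a gentler end.

```bash
python3 - <<'E'
from act import *
bot.move_to(*pose(24,.020,.20)); bot.servo_line(*pose(24,.020,.101),v=.1)
stroke(24,-22); stroke(-23,-42,step=2.5,v=.02)
bot.servo_line(*pose(-42,.020,.101),v=.05); bot.servo_line(*pose(-42,.020,.2),v=.2)
look("a2"); print(state()["clock"])
E
```

```text
24.0 -0.4 3.5 1.7
18.2 -0.4 2.1 0.8
12.5 -0.0 0.2 -0.5
6.8 -1.5 -0.9 -0.8
1.0 -1.2 1.5 -1.1
-4.8 -0.6 3.1 -1.5
-10.5 -0.1 -1.1 -1.3
-16.2 -0.7 -1.4 -1.6
-22.0 -1.0 -0.7 -0.7
-23.0 2.3 3.8 -0.6
-25.4 3.8 6.2 -0.6
-27.8 3.4 5.2 -0.5
-30.1 2.2 2.9 -0.2
-32.5 1.6 0.4 -0.5
-34.9 0.4 -1.3 -0.8
-37.2 0.1 0.1 -1.2
-39.6 0.7 -1.0 -0.1
-42.0 0.7 -1.1 -1.0
axis [ 0.5262036  -0.14646002] 0.07334381941206478
lines [(72.1, np.float64(0.5), 147), (90.39999999999999, np.float64(11.5), 90), (119.89999999999999, np.float64(2.5), 80), (239.9, np.float64(2.0), 105), (269.6, np.float64(11.0), 97), (360.0, np.float64(2.5), 96)]
tip [(1.26, (83.2, np.float64(10.0), 92)), (-6.25, (263.5, np.float64(9.5), 98)), (-8.01, (305.6, np.float64(3.5), 82))]
wings [(23.7, np.float64(12.5)), (168.4, np.float64(11.0)), (227.3, np.float64(4.0)), (240.5, np.float64(12.0)), (312.2, np.float64(20.0))]
20.825
```

View pics/a2.png

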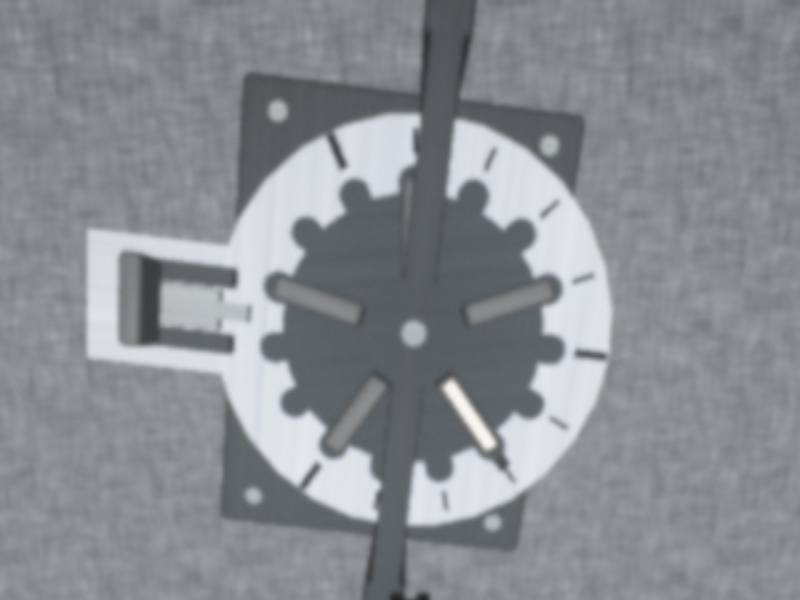

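The pointer is at (505,470), in line with line 7, so the collar reads 7.0. Now the lock.

```bash
python3 - <<'E'
from act import *
a=np.radians(Y); u=np.array([np.cos(a),np.sin(a)]); q=down(a)
P=lambda x,z:np.r_[C+x*u,z]
bot.move_to(P(-.118,.20),q); bot.servo_line(P(-.118,.103),v=.1); bot.sleep(.2)
f0=np.array(state()["force"])
for x in [-.112,-.110,*np.arange(-.109,-.0905,.001)]:
    bot.servo_line(P(x,.103),v=.02); s=state(); f=(np.array(s["force"])-f0); fx=f[:2]@u
    print(round(x,4),round((np.array(s["ee_pos"])[:2]-C)@u,4),f.round(1))
    if fx<-12: break
bot.sleep(.2); bot.servo_line(P(-.118,.103),v=.06); bot.servo_line(P(-.118,.2),v=.2)
look("a3"); print(state()["clock"])
E
```

```text
-0.112 -0.112 [-0.2 -0.8 -0.7]
-0.11 -0.1099 [-0.5 -1.1  0. ]
-0.109 -0.109 [-0.9 -0.1 -0.2]
-0.108 -0.1082 [-2.1  0.8  0.8]
-0.107 -0.1072 [-3.2 -0.2  1.4]
-0.106 -0.106 [-2.9  0.1  0.8]
-0.105 -0.1049 [-2.1  0.2 -0.6]
-0.104 -0.1039 [-2.6  1.2  0.1]
-0.103 -0.1029 [-3.4  1.7  0.4]
-0.102 -0.1019 [-2.6  1.6 -0.4]
-0.101 -0.1009 [-1.8  1.6 -0.3]
-0.1 -0.0999 [-3.1  1.  -0.4]
-0.099 -0.0989 [-1.8  1.3 -1.3]
-0.098 -0.0979 [-2.6  1.4 -1.2]
-0.097 -0.0971 [-3.9  0.9  0.7]
-0.096 -0.097 [-9.7  0.3  4. ]
-0.095 -0.0969 [-14.2  -1.8   8.6]
axis [ 0.52611625 -0.14642201] 0.07339886295035822
lines [(72.1, np.float64(0.5), 147), (90.5, np.float64(11.5), 91), (119.89999999999999, np.float64(3.0), 80), (239.9, np.float64(2.0), 103), (269.6, np.float64(11.5), 97), (360.0, np.float64(2.5), 94)]
tip [(1.26, (83.1, np.float64(10.0), 91)), (-6.26, (263.6, np.float64(10.0), 97)), (-8.01, (305.7, np.float64(3.0), 83))]
wings [(23.6, np.float64(12.0)), (168.4, np.float64(11.0)), (240.7, np.float64(12.5)), (312.4, np.float64(21.5))]
31.3583
```

View pics/a3.png

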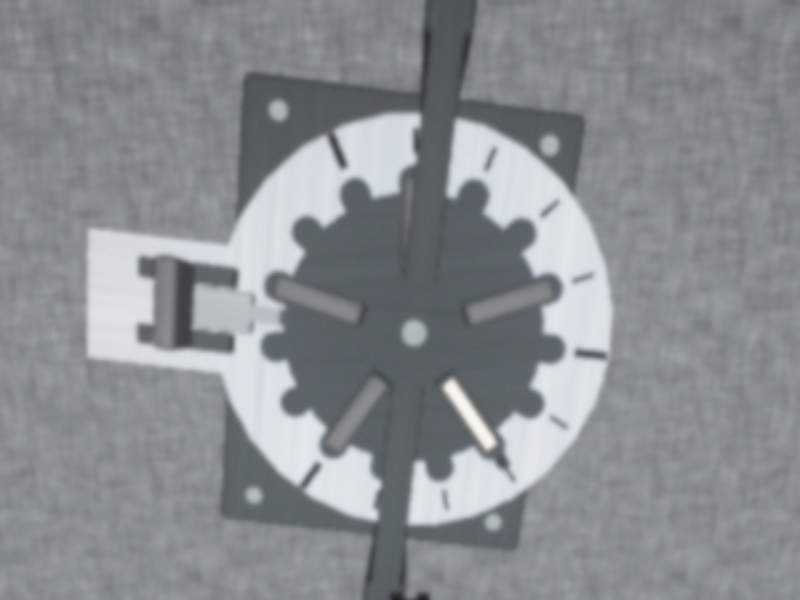

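The bolt stands between two teeth at (270,314) and the tab has moved about 12 mm to a firm stop. The pointer is still on 7, so I'm handing in.

```bash
python3 -c "
from rig import order
print(order.close_job())"
```

```text
the job is handed in; nothing more can be done
None
```

The collar now reads 7, turned up from 1 in two three-click strokes without passing 7. The lock slide is pushed about 12 mm to its firm stop, the bystanders were not touched, and the job was handed in at about 31 s.

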